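# Set the dehumidifier's gated mode lever to the blue slot

## Task

The dehumidifier's mode lever stands in its off slot, at the white dot. Push the lever with your fingers through the H-shaped gate into the slot marked by the blue dot, fully home to the slot's end, without running it into any other slot end on the way. Only push it, never grip the knob between the fingers, and leave the pot, the red box, the carabiner and the trivet where they are.

Things in the scene. Friction and masses are not known exactly. Their poses are not given: they have to be found in the camera images.
- dehumidifier: White compact dehumidifier, fixed on the white shelf (z = 0), 170 (its x) x 220 (its y) x 250 mm tall, origin at the centre of its underside; its front, with the bucket, faces its -x, roughly towards the robot, and its left is +y. Its flat lid, 250 mm up, is level with a gate plate, see gate_center.
- gate_center (a point): centre of the gate, on the gate plate's top, 250 mm above the dehumidifier's origin, same axes. Double-H gate: three slots 14 mm wide along x at y = +24 (left), 0 (middle), -24 mm (right), each from x = -27 to +27 mm, joined only by a 14 mm wide crossbar along y at x = 0. So six slot ends, three near the robot (-x), three far, each with a dot just beyond it.
- lever_side (a joint): sideways tilt a of the lever (rad), about the dehumidifier's x axis through a pivot 75 mm straight below gate_center; 0 = middle slot, -0.31 = left slot (+y), +0.31 = right slot (-y); limits +-0.325. Dry friction as for lever_fore.
- lever_fore (a joint): fore-and-aft tilt b (rad) at the same pivot; 0 = in the crossbar, positive leans to +x, away from the robot; limits +-0.285 = home at a slot's end. A point r up the lever lies at r*(sin b, -sin a cos b, cos a cos b) from the pivot in the dehumidifier's axes. Dry friction: about 2 N at the knob moves the lever, and it stays where it is left (no spring, no detent).
- lever_knob (a point): centre of the lever's orange knob, 145 mm from the pivot along the lever (70 mm above the gate plate when upright). The knob is an eight-sided prism 28 mm across and 32 mm tall, on a steel stem 8 mm thick; the stem has 3 mm play each side in the slots (about 6 mm at the knob)
- lever_stem (a point): point on the stem's axis 75 mm from the pivot, level with the gate plate's top when upright; about 14 mm from a slot's dot (seen from above) when the lever is home in that slot, 35 mm when it is in the crossbar
- dot_white (a point): white dot, 10 mm across with a black rim, on the gate plate at the near end of the left slot (x = -35, y = +24 mm from gate_center): OFF, where the lever starts
- dot_grey (a point): dark grey dot at the far end of the left slot (x = +35, y = +24 mm from gate_center)
- grip_near: face of the knob towards the robot (-x), 17 mm wide, 32 tall; origin at the knob's centre
- grip_far: face of the knob away from the robot (+x); origin at the knob's centre
- grip_left: left (+y) face of the knob; origin at the knob's centre
- grip_right: right (-y) face of the knob; origin at the knob's centre
- dot_blue: blue dot, flat, 12 mm across, flush on the gate plate, 35 mm in x from the crossbar's middle line, in line with the slot whose end it marks; origin at its centre. Which of the four ends (near or far; middle or right slot) it marks varies
- dot_green: green dot, flat, 12 mm across, flush on the gate plate, 35 mm in x from the crossbar's middle line, in line with the slot whose end it marks; origin at its centre. Which of the four ends (near or far; middle or right slot) it marks varies
- dot_yellow: yellow dot, flat, 12 mm across, flush on the gate plate, 35 mm in x from the crossbar's middle line, in line with the slot whose end it marks; origin at its centre. Which of the four ends (near or far; middle or right slot) it marks varies
- dot_red: red dot, flat, 12 mm across, flush on the gate plate, 35 mm in x from the crossbar's middle line, in line with the slot whose end it marks; origin at its centre. Which of the four ends (near or far; middle or right slot) it marks varies
- planter: blue ceramic planter pot, 116 mm across at the rim, 115 mm tall, standing loose on the trivet; origin at the centre of its underside
- red_box: red plastic box with a shut flip-top lid, 134 x 94 x 75 mm, loose on the shelf to the left of the dehumidifier; origin at the centre of its underside
- carabiner: chrome carabiner, 76 x 37 x 8 mm, lying loose on the dehumidifier's lid, right of the gate; origin at the centre of its underside
- trivet: round grey-green silicone trivet, 160 mm across, 6 mm thick, lying loose on the shelf to the right of the dehumidifier, under the pot; origin at the centre of its underside

How it is judged:
By the outcome, as a careful person would: the job done as asked, in the order asked, and still so for the second after the job is handed in, with the robot touching nothing.
It also fails if it takes over 45 s, if anything falls off the work surface, if the arm or the gripper's body presses on something with over 40 N, if the wrist force passes 120 N, or if a joint passes its speed limit or range.

## Robot

A 6-joint arm with a two-finger parallel gripper is mounted at the origin on the work surface. World frame = base frame: x ahead of the robot, y to its left, z up, the work surface at z = 0. Lengths are in m, angles in rad, forces in N, time in s.
With the tool pointing down it reaches from about 0.225 to 0.875 m from the base axis. Payload 3.4 kg.
Tool frame: the origin (TCP) lies on the centre line of the jaws, within the pads' length; the fingertips stand 17 mm ahead of it and the grasp point (between the pads) lies 2 mm behind it; z points along the fingers, y is the line along which they close (so a half turn about z gives the same grasp; the last joint's range is limited). The gripper opens to 85 mm and grips with 20 to 120 N. Pads are 22 mm wide; open, the fingers measure 114 mm over their backs; the gripper's body (76 mm by 85 mm) begins 54 mm behind the grasp point. The pads swing forward as they close: fully open they stand 13 mm farther back than shut.
Start: joints at [1.156, 0.276, 1.505, -0, 1.361, -0.121], TCP at [0.167, 0.55, 0.228] pointing down, gripper open.
Joint ranges: [-2.89, 2.89], [-0.75, 2.08], [0.22, 2.7], [-1.18, 4.32], [0.11, 2.71], [-2.7, 2.7]. Speed limits (rad/s): [2.57, 2.57, 3.14, 3.14, 3.14, 3.14].

## Interface

Orientations are given as a unit quaternion [w, x, y, z].
In Python, from rig import manip gives the robot as it stands.
- The arm moves only by the tool move_arm, never from a script. Its argument "steps" is one flat list of numbers, 7 for each row, row after row: the turn, a rotation vector about the world's x, y, z normalised to -1 to 1, where 1 is 360 degrees, then the shift along the world's x, y, z normalised to -1 to 1, where 1 is 1 m, then the opening, from -1 (shut) to 1 (fully open). A call has exactly 10 rows; each row is the pose to reach, as a shift and turn from the pose commanded when the call began, turning the shorter way round; what a row does not reach only later rows make up. A row lasts 1/10 s, in which the tool goes at most 50 mm and 8.59 degrees, less where a joint would pass 70% of its speed; a pose out of reach is approached as far as the arm can. A call with a number of a shift or a turn outside -1 to 1 is refused whole. A call with a gripper value outside its range is refused whole. The fingers move at their own pace and stop on an object; "squeeze" is the grip in N (left out, the last holds). Time passes only in rows, so rows that repeat a pose let the fingers close, or fill a call up. It gives the time, the measured TCP pose, the force, the opening and the grip force at its end, in the units of the state.
- manip.get_state(): the state, without advancing time (a new reading comes with each control period).
- manip.get_image(name): name is "scene" or "top"; returns a dict with "pixels" (420x560x3 uint8, blue, green, red), "fx", "fy", "cx", "cy" (pixels), "R" (3x3) and "t" (3): a world point X has camera coordinates R X + t. Camera axes: x right, y down, z forward; pixel columns grow to the right and rows downward; lengths in m; the calibration is good to about 2 mm. A picture is of the moment at which its call begins. There is no depth.
- manip.sign_off(): hands the job in; it is judged then, once.
The state is a dict: "clock": time; "qpos": joint angles; "qd": joint speeds; "effort": joint torques, N m; "position": TCP position; "ee_rot": TCP orientation; "contact_force": force on the tool from outside, world axes, zero at the start; "moment": the same for the moment, N m; "width": finger opening in m; "gripper_force": force on a finger pad.
Only numpy, scipy, OpenCV 4.12 (cv2) and the standard library are available. Lean on these libraries where they do the work, as an engineer would, in place of code of your own. Each camera call takes 0.05 s, during which the arm holds its last target. There are 200 camera calls.

## Working session

There is one attempt and no reset: what is moved stays moved. The work goes in short steps, Python scripts to look and compute and a tool call to move; the robot and the scene stay as the last step left them, time stands still between calls to the robot, and variables do not carry over. Pictures are saved under pics/ and viewed, at most 10 in all, crops included, and the job is handed in when it is done.

Besides the shell and the picture viewer there is one more tool, called after ">>>" as name(argument=value, ...) on one line, values as JSON. move_arm: Moves the arm, as the interface text tells. Scaled input: -1 to 1 covers 1 m each way for a shift and 360 degrees each way for a turn. Its arguments: {"type":"object","properties":{"steps":{"type":"array"},"squeeze":{"type":"number"}},"required":["steps"]}

```bash
mkdir -p pics; python3 - <<'E'
from rig import manip
import cv2,numpy as np,pickle
d={}
for n in("scene","top"):
    im=manip.get_image(n); d[n]=im
    cv2.imwrite(f"pics/{n}0.png",im["pixels"])
    print(n,im["fx"],im["cx"],im["cy"],np.round(-im["R"].T@im["t"],3),np.round(im["R"],2).tolist())
pickle.dump(d,open("d.pkl","wb"))
print(manip.get_state())
E
```

```text
scene 384.86267382380026 279.2441880460397 203.02141081829103 [ 0.912 -0.163  0.802] [[0.51, 0.86, 0.01], [0.74, -0.43, -0.52], [-0.44, 0.27, -0.85]]
top 430.33411867170196 274.1421643076873 205.45653043795994 [0.494 0.009 1.009] [[-0.02, -1.0, -0.04], [-0.99, 0.02, -0.14], [0.14, 0.04, -0.99]]
{'clock': 0.1, 'qpos': array([ 1.15600394e+00,  2.76512545e-01,  1.50600213e+00,  2.30393082e-06,
        1.36070519e+00, -1.20950318e-01]), 'qd': array([ 1.79420868e-04, -1.51346518e-03, -3.01666060e-03,  3.11691817e-04,
        3.40412480e-05,  3.96834614e-04]), 'effort': array([ 1.95948181e-03, -4.17700231e+01, -2.46404529e+01, -2.99289795e-04,
        5.88633251e-03,  1.83324835e-05]), 'position': array([0.16632147, 0.54992128, 0.22693893]), 'ee_rot': array([-2.16430053e-04,  1.46393226e-01,  9.89226143e-01, -7.84288586e-04]), 'contact_force': array([ 0.53630218,  0.29328442, -0.54742162]), 'moment': array([-0.03367882,  0.02166405,  0.07643795]), 'gripper_force': 0.0, 'width': 0.0854774789006069}
```

View pics/scene0.png

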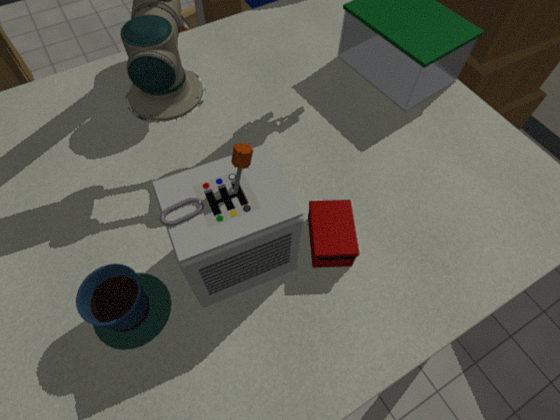

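View pics/top0.png

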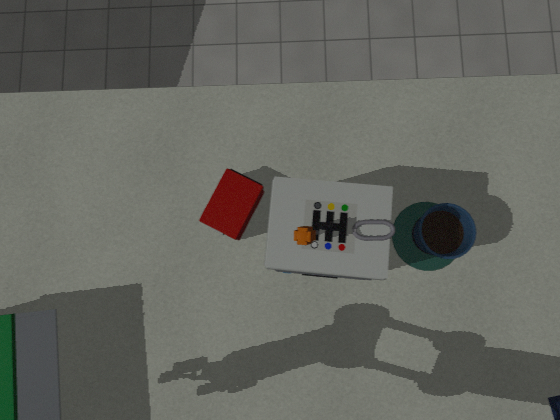

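The scene view shows the lever at the white dot, with blue at (219,181) on the near side. In the top view, white is at (314,245), blue at (327,246) and red at (341,247). The far row is grey (317,205), yellow (331,206) and green (345,208). So blue marks the near end of the middle slot.

```bash
cat > h.py <<'E'
import cv2,numpy as np
def ray(im,u,v,z):
    d=im["R"].T@np.array([(u-im["cx"])/im["fx"],(v-im["cy"])/im["fy"],1]); c=-im["R"].T@im["t"]
    return c+d*(z-c[2])/d[2]
def blobs(im,lo,hi,box,amin=8):
    h=cv2.cvtColor(im["pixels"],cv2.COLOR_BGR2HSV); m=cv2.inRange(h,np.array(lo),np.array(hi))
    k=np.zeros_like(m); x0,x1,y0,y1=box; k[y0:y1,x0:x1]=255
    n,_,s,c=cv2.connectedComponentsWithStats(m&k)
    return [(s[i,4],*c[i]) for i in range(1,n) if s[i,4]>=amin]
COL=dict(blue=((110,150,80),(130,255,255)),green=((50,150,60),(75,255,255)),yellow=((22,150,100),(34,255,255)),red=((0,180,80),(3,255,255)),orange=((6,170,90),(18,255,255)))
BOX=dict(scene=(195,260,135,230),top=(285,360,195,260))
E
python3 - <<'E'
from h import *
import pickle
d=pickle.load(open("d.pkl","rb"))
P={}
for n in d:
    for c,(lo,hi) in COL.items():
        for a,u,v in blobs(d[n],lo,hi,BOX[n]):
            z=0.3075 if c=="orange" else 0.25
            print(n,c,a,round(u),round(v),np.round(ray(d[n],u,v,z),4))
# knob triangulation omitted: check white / grey dots by seed
E
```

```text
scene blue 25 218 181 [ 0.5339 -0.0534  0.25  ]
scene green 25 219 218 [ 0.6008 -0.0844  0.25  ]
scene yellow 30 233 213 [ 0.6031 -0.0609  0.25  ]
scene red 20 206 185 [ 0.5312 -0.0767  0.25  ]
scene orange 141 243 148 [ 0.534  -0.0012  0.3075]
top blue 30 328 246 [ 0.5325 -0.0544  0.25  ]
top green 30 344 207 [ 0.5992 -0.0863  0.25  ]
top yellow 34 331 206 [ 0.6019 -0.0621  0.25  ]
top red 20 341 247 [ 0.5299 -0.0782  0.25  ]
top orange 235 302 236 [ 0.5464 -0.0088  0.3075]
```

```bash
python3 - <<'E'
from h import *
import pickle
d=pickle.load(open("d.pkl","rb"))
a=d["scene"]["pixels"][130:230,190:270]; b=d["top"]["pixels"][190:260,280:360]
a=cv2.resize(a,None,fx=5,fy=5,interpolation=0);b=cv2.resize(b,None,fx=5,fy=5,interpolation=0)
o=np.zeros((500,800,3),np.uint8);o[:,:400]=a;o[:350,400:]=b;cv2.imwrite("pics/c1.png",o)
for n in d:
    h=cv2.cvtColor(d[n]["pixels"],cv2.COLOR_BGR2HSV)
    print(blobs(d[n],(3,150,40),(20,255,255),BOX[n]))
def pix(im,X):
    c=im["R"]@X+im["t"]; return c[0]/c[2]*im["fx"]+im["cx"],c[1]/c[2]*im["fy"]+im["cy"]
for n in d: print(n,pix(d[n],np.array([.532,-.0112,.3075])))
E
```

```text
[(np.int32(417), np.float64(241.46762589928056), np.float64(155.21822541966426))]
[(np.int32(331), np.float64(304.2326283987915), np.float64(235.15407854984895))]
scene (np.float64(236.9454165875714), np.float64(149.57687852651665))
top (np.float64(303.7981977968312), np.float64(244.51005291543765))
```

View pics/c1.png

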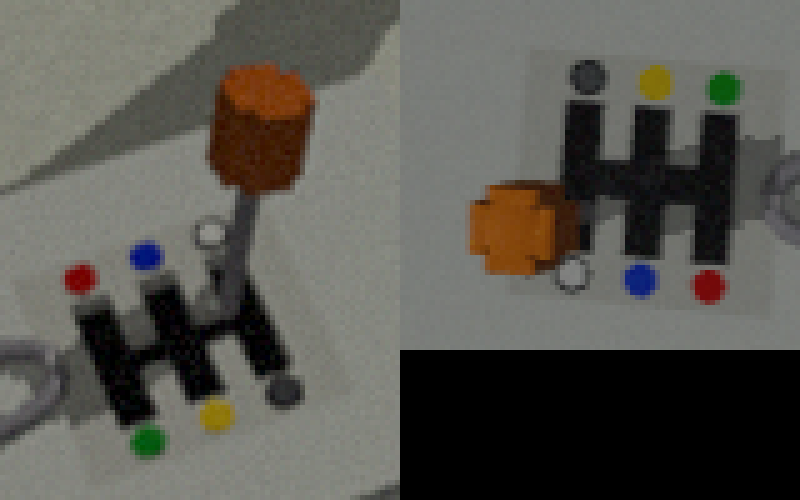

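The lever is leaning partway into the off slot: the knob is about 25 mm from the crossbar. The top crop shows the same dot layout as before, with the blue dot at the near end of the middle slot. The gate centre is (0.568,-0.058) with a yaw of about -6.2°. I'm moving off with the fingers shut.

>>> move_arm(steps=[0,0,0.01,0,0,0.05,-1,0,0,0.02,0,0,0.1,-1,0,0,0.0294,0,0,0.14,-1,0,0,0.0294,0.025,-0.042,0.15,-1,0,0,0.0294,0.05,-0.084,0.15,-1,0,0,0.0294,0.075,-0.126,0.15,-1,0,0,0.0294,0.1,-0.168,0.15,-1,0,0,0.0294,0.125,-0.21,0.15,-1,0,0,0.0294,0.15,-0.252,0.15,-1,0,0,0.0294,0.175,-0.294,0.15,-1])

```text
clock: 1.1
position: [0.3419, 0.2546, 0.3775]
ee_rot: [0.0, 0.054, 0.999, 0.0]
contact_force: [0.9, -0.2, -1.0]
width: -0.0003
gripper_force: 0.0
```

>>> move_arm(steps=[0,0,0,0.022,-0.038,0,-1,0,0,0,0.044,-0.076,0,-1,0,0,0,0.066,-0.114,0,-1,0,0,0,0.088,-0.152,0,-1,0,0,0,0.11,-0.19,0,-1,0,0,0,0.132,-0.228,0,-1,0,0,0,0.151,-0.262,0,-1,0,0,0,0.151,-0.262,-0.035,-1,0,0,0,0.151,-0.262,-0.07,-1,0,0,0,0.151,-0.262,-0.07,-1])

```text
clock: 2.1
position: [0.4891, -0.0056, 0.3026]
ee_rot: [-0.006, 0.055, 0.998, 0.001]
contact_force: [0.3, 0.9, 0.5]
width: -0.0
gripper_force: 0.0
```

```bash
cat > look.py <<'E'
from rig import manip
from h import *
import sys
def pix(im,X):
    c=im["R"]@X+im["t"]; return np.array([c[0]/c[2]*im["fx"]+im["cx"],c[1]/c[2]*im["fy"]+im["cy"]])
th=-np.radians(6.2);ex=np.array([np.cos(th),np.sin(th),0]);ey=np.array([-np.sin(th),np.cos(th),0]);G=np.array([.5679,-.0577,.25])
s=manip.get_state();p=s["position"]-G
print("tool local mm",np.round([p@ex*1e3,p@ey*1e3,p[2]*1e3],1),"F",np.round(s["contact_force"],1),s["clock"])
o=np.zeros((500,800,3),np.uint8)
for i,(n,(u0,v0)) in enumerate(dict(scene=(185,120),top=(280,180)).items()):
    im=manip.get_image(n)
    o[:500,i*400:i*400+400]=cv2.resize(im["pixels"][v0:v0+100,u0:u0+80],None,fx=5,fy=5,interpolation=0)
    for a,u,v in blobs(im,(3,150,40),(20,255,255),(BOX[n][0],BOX[n][1]+20,BOX[n][2]-5,BOX[n][3]),60):
        q=ray(im,u,v,.315)-G; print(n,a,"knob local(z~.315)",np.round([q@ex*1e3,q@ey*1e3]))
    if n=="scene" and len(sys.argv)>1: cv2.imwrite(sys.argv[1],im["pixels"])
if len(sys.argv)>1: cv2.imwrite(sys.argv[1],o)
E
python3 look.py pics/l1.png
```

```text
tool local mm [-83.9  43.3  52.6] F [0.3 0.9 0.5] 2.1
scene 408 knob local(z~.315) [-21.  43.]
```

View pics/l1.png

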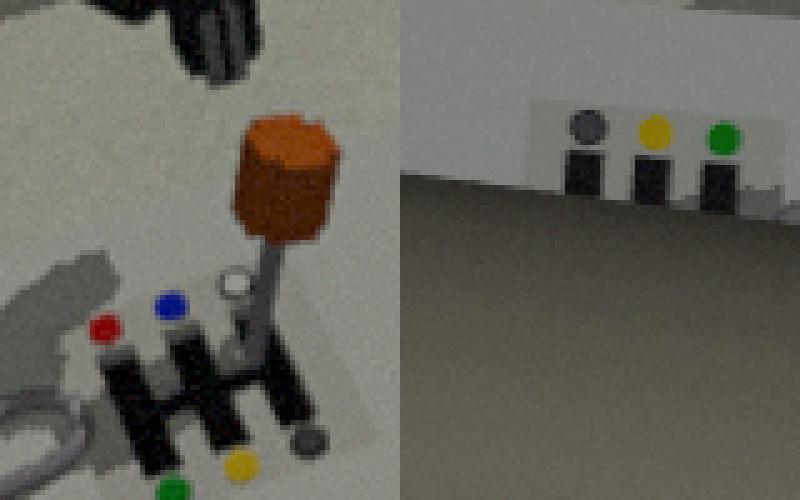

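Scene crop: the fingertips, around (215,60) in the crop, are clear of the knob on the robot side at the right height. I'm pushing +x gently.

>>> move_arm(steps=[0,0,0,0.01,-0.001,0,-1,0,0,0,0.02,-0.002,0,-1,0,0,0,0.026,-0.003,0,-1,0,0,0,0.031,-0.0034,0,-1,0,0,0,0.036,-0.004,0,-1,0,0,0,0.04,-0.0044,0,-1,0,0,0,0.043,-0.0047,0,-1,0,0,0,0.046,-0.005,0,-1,0,0,0,0.048,-0.0052,0,-1,0,0,0,0.048,-0.0052,0,-1])

```text
clock: 3.2
position: [0.5408, -0.0108, 0.3076]
ee_rot: [0.0, 0.055, 0.999, 0.0]
contact_force: [-0.5, 0.7, 0.7]
width: 0.0001
gripper_force: 0.7
```

```bash
python3 look.py pics/l2.png
```

```text
tool local mm [-32.   43.7  57.6] F [-0.5  0.7  0.7] 3.2
scene 418 knob local(z~.315) [-4. 44.]
```

View pics/l2.png

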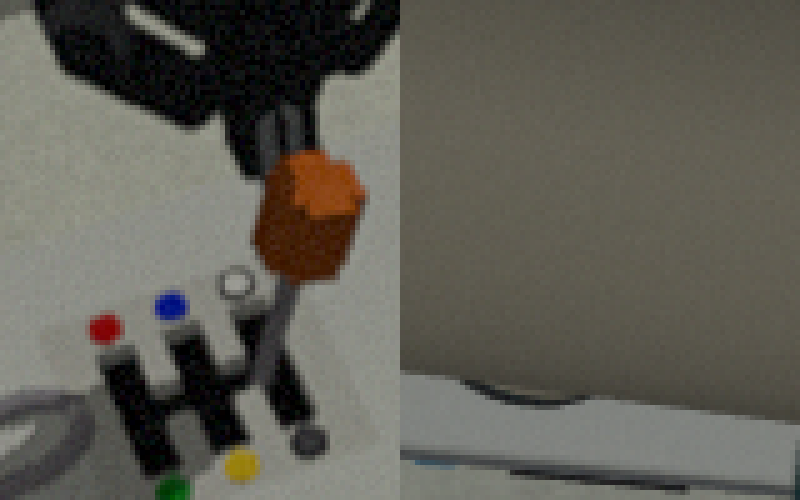

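Crop: the stem is almost at the crossbar and the knob's local x is about -4 mm. I'll push 5 mm more, back off, then go round to the knob's left side.

>>> move_arm(steps=[0,0,0,0.003,-0.0003,0,-1,0,0,0,0.005,-0.0005,0,-1,0,0,0,0.005,-0.0005,0,-1,0,0,0,-0.01,0.001,0,-1,0,0,0,-0.02,0.0022,0,-1,0,0,0,-0.0175,0.025,0,-1,0,0,0,-0.0147,0.05,0,-1,0,0,0,0.011,0.047,0,-1,0,0,0,0.037,0.044,0,-1,0,0,0,0.037,0.044,0,-1])

```text
clock: 4.3
position: [0.5806, 0.0329, 0.307]
ee_rot: [0.001, 0.054, 0.999, -0.0]
contact_force: [-0.2, -0.0, -0.4]
width: 0.0005
gripper_force: 0.0
```

```bash
python3 look.py pics/l3.png
```

```text
tool local mm [ 2.8 91.4 57. ] F [-0.2 -0.  -0.4] 4.3
scene 412 knob local(z~.315) [ 1. 44.]
```

View pics/l3.png

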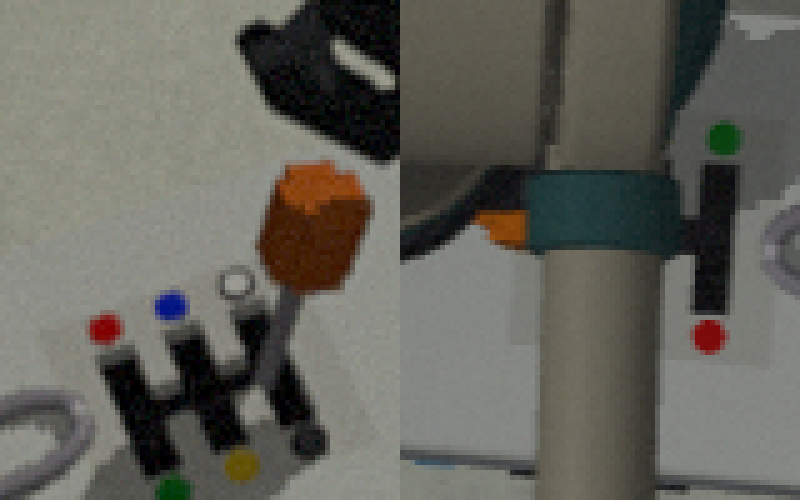

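The crop shows the stem in the crossbar line at the left slot, with the knob at local (1,44). I'm pushing -y.

>>> move_arm(steps=[0,0,0,-0.003,-0.01,0,-1,0,0,0,-0.004,-0.018,0,-1,0,0,0,-0.005,-0.024,0,-1,0,0,0,-0.0055,-0.03,0,-1,0,0,0,-0.006,-0.035,0,-1,0,0,0,-0.0065,-0.04,0,-1,0,0,0,-0.007,-0.045,0,-1,0,0,0,-0.0075,-0.05,0,-1,0,0,0,-0.008,-0.054,0,-1,0,0,0,-0.008,-0.054,0,-1])

```text
clock: 5.4
position: [0.5694, -0.0218, 0.3075]
ee_rot: [-0.0, 0.055, 0.998, -0.001]
contact_force: [0.4, -0.4, 0.7]
width: -0.0005
gripper_force: 0.0
```

```bash
python3 look.py pics/l4.png
```

```text
tool local mm [-2.4 35.8 57.5] F [ 0.4 -0.4  0.7] 5.4
scene 401 knob local(z~.315) [-3.  8.]
```

View pics/l4.png

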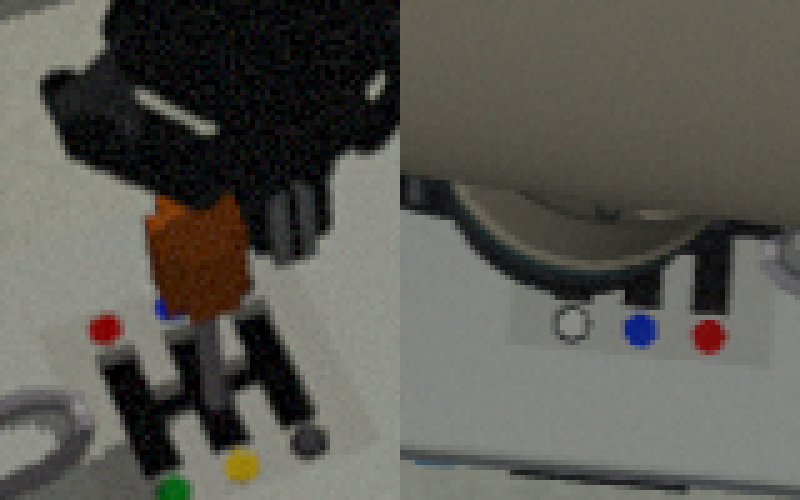

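The crop shows the stem just left of the middle slot, with the knob at y of about 7 mm. I'll push 7 mm more, back off, and go round to the far side.

>>> move_arm(steps=[0,0,0,-0.0005,-0.004,0,-1,0,0,0,-0.0008,-0.007,0,-1,0,0,0,-0.0008,-0.007,0,-1,0,0,0,0.002,0.018,0,-1,0,0,0,0.02,0.016,0,-1,0,0,0,0.052,0.0126,0,-1,0,0,0,0.052,0.0126,0,-1,0,0,0,0.049,-0.014,0,-1,0,0,0,0.046,-0.04,0,-1,0,0,0,0.046,-0.04,0,-1])

```text
clock: 6.5
position: [0.6147, -0.0641, 0.3073]
ee_rot: [-0.001, 0.056, 0.998, -0.001]
contact_force: [0.3, -0.1, 0.1]
width: 0.0001
gripper_force: 0.0
```

```bash
python3 look.py pics/l5.png
```

```text
tool local mm [47.2 -1.3 57.3] F [ 0.3 -0.1  0.1] 6.5
top 310 knob local(z~.315) [-1. -1.]
```

View pics/l5.png

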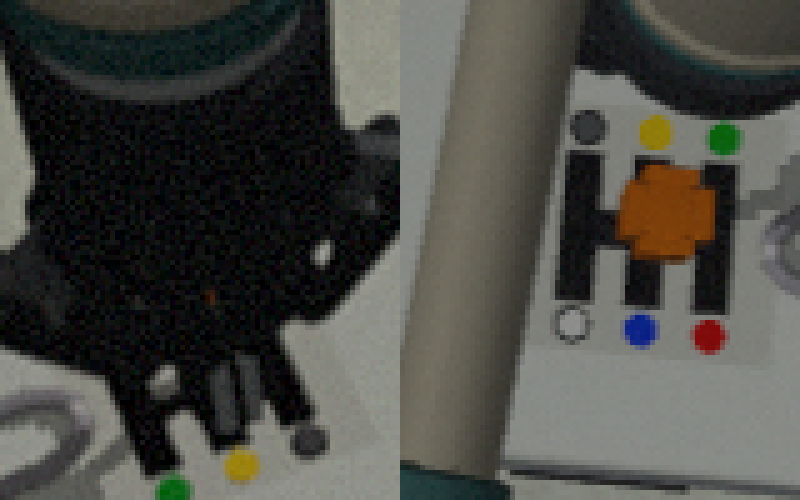

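The top crop shows the knob upright over the middle slot at local (-1,-1). I'm pushing it towards the robot (-x).

>>> move_arm(steps=[0,0,0,-0.01,0.001,0,-1,0,0,0,-0.018,0.002,0,-1,0,0,0,-0.024,0.003,0,-1,0,0,0,-0.03,0.0033,0,-1,0,0,0,-0.035,0.004,0,-1,0,0,0,-0.04,0.0044,0,-1,0,0,0,-0.045,0.005,0,-1,0,0,0,-0.05,0.0055,0,-1,0,0,0,-0.055,0.006,0,-1,0,0,0,-0.055,0.006,0,-1])

```text
clock: 7.6
position: [0.5595, -0.0549, 0.3076]
ee_rot: [-0.001, 0.055, 0.999, -0.0]
contact_force: [1.5, 0.1, -0.2]
width: -0.0
gripper_force: 0.4
```

```bash
python3 look.py
```

```text
tool local mm [-8.6  1.8 57.6] F [ 1.5  0.1 -0.2] 7.6
top 145 knob local(z~.315) [-41.   0.]
```

>>> move_arm(steps=[0,0,0,-0.001,0,0,-1,0,0,0,-0.002,0,0,-1,0,0,0,-0.003,0,0,-1,0,0,0,-0.003,0,0,-1,0,0,0,-0.004,0,0,-1,0,0,0,-0.004,0,0,-1,0,0,0,-0.005,0,0,-1,0,0,0,-0.005,0,0,-1,0,0,0,-0.005,0,0,-1,0,0,0,-0.005,0,0,-1])

```text
clock: 8.7
position: [0.5555, -0.0548, 0.3077]
ee_rot: [-0.0, 0.055, 0.999, 0.0]
contact_force: [2.1, -0.4, 0.1]
width: -0.0004
gripper_force: 0.7
```

```bash
python3 look.py
```

```text
tool local mm [-12.7   1.5  57.7] F [ 2.1 -0.4  0.1] 8.7
top 132 knob local(z~.315) [-45.   1.]
```

Still no stop force, so I keep pushing in small steps.

>>> move_arm(steps=[0,0,0,-0.001,0,0,-1,0,0,0,-0.001,0,0,-1,0,0,0,-0.002,0,0,-1,0,0,0,-0.002,0,0,-1,0,0,0,-0.003,0,0,-1,0,0,0,-0.003,0,0,-1,0,0,0,-0.003,0,0,-1,0,0,0,-0.004,0,0,-1,0,0,0,-0.004,0,0,-1,0,0,0,-0.004,0,0,-1])

```text
clock: 9.8
position: [0.5515, -0.0548, 0.3078]
ee_rot: [-0.0, 0.055, 0.999, 0.0]
contact_force: [2.4, 0.1, -0.8]
width: -0.0004
gripper_force: 0.7
```

>>> move_arm(steps=[0,0,0,-0.001,0,0,-1,0,0,0,-0.001,0,0,-1,0,0,0,-0.002,0,0,-1,0,0,0,-0.002,0,0,-1,0,0,0,-0.003,0,0,-1,0,0,0,-0.003,0,0,-1,0,0,0,-0.003,0,0,-1,0,0,0,-0.004,0,0,-1,0,0,0,-0.004,0,0,-1,0,0,0,-0.004,0,0,-1])

```text
clock: 10.8
position: [0.549, -0.0548, 0.3079]
ee_rot: [0.002, 0.054, 0.999, 0.0]
contact_force: [6.1, 0.4, -2.3]
width: -0.0001
gripper_force: 2.6
```

```bash
python3 look.py pics/l6.png
```

```text
tool local mm [-19.1   0.8  57.9] F [ 6.1  0.4 -2.3] 10.8
top 94 knob local(z~.315) [-52.   2.]
```

View pics/l6.png

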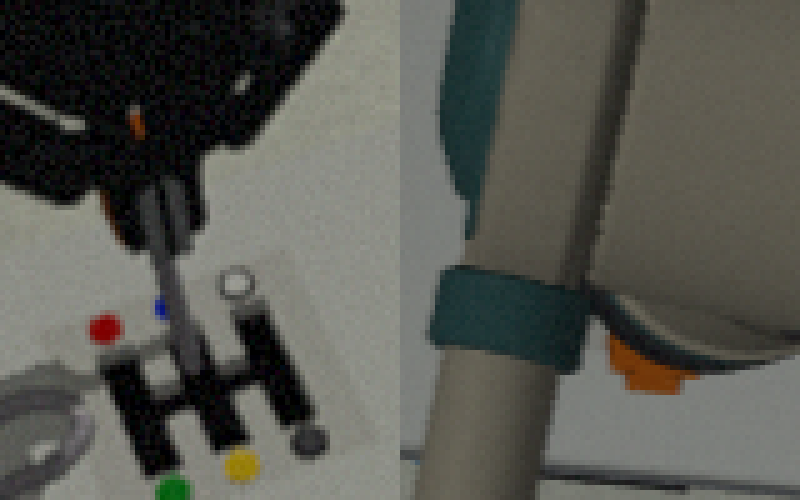

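The stem leans fully to the near end of the middle slot, and the force is now rising (6 N). I'll press slightly more to confirm the stop, then back off and lift.

>>> move_arm(steps=[0,0,0,-0.001,0,0,-1,0,0,0,-0.002,0,0,-1,0,0,0,-0.003,0,0,-1,0,0,0,-0.003,0,0,-1,0,0,0,-0.004,0,0,-1,0,0,0,-0.004,0,0,-1,0,0,0,-0.005,0,0,-1,0,0,0,-0.005,0,0,-1,0,0,0,-0.005,0,0,-1,0,0,0,-0.005,0,0,-1])

```text
clock: 11.9
position: [0.5476, -0.055, 0.3083]
ee_rot: [0.006, 0.054, 0.998, 0.0]
contact_force: [13.3, 0.4, -3.9]
width: 0.0002
gripper_force: 5.6
```

Firm stop. Backing off to the far side, then up.

>>> move_arm(steps=[0,0,0,0.01,-0.001,0,-1,0,0,0,0.03,-0.003,0,-1,0,0,0,0.06,-0.006,0,-1,0,0,0,0.08,-0.008,0,-1,0,0,0,0.08,-0.008,0,-1,0,0,0,0.08,-0.008,0.04,-1,0,0,0,0.08,-0.008,0.08,-1,0,0,0,0.1,0.03,0.12,-1,0,0,0,0.1,0.07,0.12,-1,0,0,0,0.1,0.11,0.12,-1])

```text
clock: 12.9
position: [0.6415, 0.056, 0.4297]
ee_rot: [0.0, 0.055, 0.998, -0.0]
contact_force: [0.2, 0.8, -1.0]
width: 0.0003
gripper_force: 0.0
```

>>> move_arm(steps=[0,0,0,0,0.04,0,-1,0,0,0,0,0.08,0,-1,0,0,0,0,0.12,0,-1,0,0,0,0,0.16,0,-1,0,0,0,0,0.2,0,-1,0,0,0,0,0.2,0,-1,0,0,0,0,0.2,0,-1,0,0,0,0,0.2,0,-1,0,0,0,0,0.2,0,-1,0,0,0,0,0.2,0,-1])

```text
clock: 13.9
position: [0.6425, 0.2537, 0.4281]
ee_rot: [0.0, 0.055, 0.998, -0.0]
contact_force: [0.4, 0.0, 0.1]
width: -0.0001
gripper_force: 0.0
```

```bash
python3 look.py pics/l7.png
```

```text
tool local mm [ 40.5 317.6 178.1] F [0.4 0.  0.1] 13.9
scene 394 knob local(z~.315) [-39.   1.]
top 331 knob local(z~.315) [-42.  -1.]
```

View pics/l7.png

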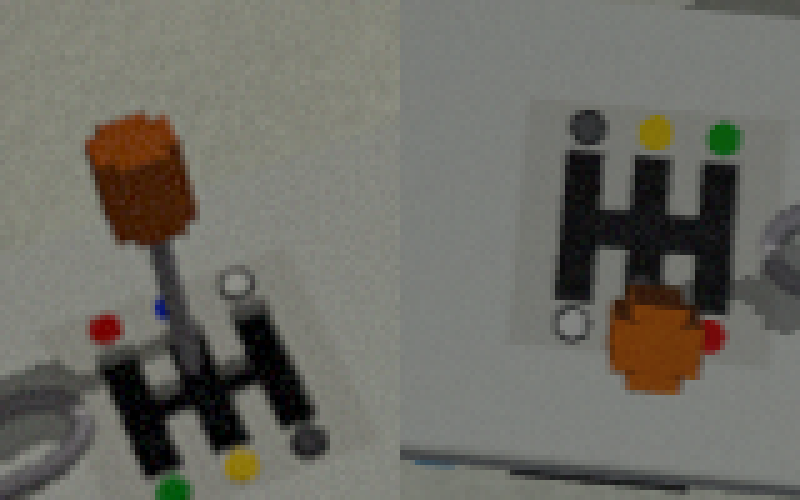

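The knob is at local (-41,0) in both views, which matches the expected home position of -40.8 mm. The robot is clear.

```bash
python3 -c "
from rig import manip
print(manip.sign_off())"
```

```text
the job is handed in; nothing more can be done
None
```

The lever is home against the stop in the blue-dot slot (near end of the middle slot), moved only by pushing with shut fingers and without reaching any other slot end; I steered clear of the pot, red box, carabiner and trivet but did not re-measure them, and the job is handed in.

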